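Hang the parts basket in the cleaning bath and slide it under the rim clamp

TASK

Pick up the small steel parts basket by its black grip and hook its bent lip over the bare part of the bath's near rim, pressing it down gently but distinctly (about 8 N) so that it hangs inside the bath, fully down on the rim. Then, still hooked, slide it along the rim under the clamp's finger until it presses just as gently (about 6 N) against the clamp's stop bar, hold it there a moment, and let go so that it stays hanging there under the finger. Use a light hand throughout, never banging or forcing it, and do not disturb the bottle, film can and jar standing about.

Things in the scene. Friction and masses are not known exactly. Their poses are not given: they have to be found in the camera images.
- basket: Loose steel hook-on basket, 112 mm tall, 200 to 325 g. Origin: underside, middle plane of slot and grip, mid-body; z up, x from the hook to the basket's body, y along the lip. Body x 4 to 52, y +-40, z 0 to 40 mm. Hook y -40 to +60: back plate up to z 60, wall-side face at x +3.75; bridge z 57 to 60; bent lip, inner face x -3.75, 3 mm thick, down to z 43 and flared out below to z 40, x -9.
- basket_slot (a point): middle of the underside of the basket's bridge, (0, 0, 57) mm in its frame; it comes to lie on the rim. The slot here, between lip and back plate, is 7.5 mm wide and open downwards
- lip_end (a point): point at the +y end of the underside of the basket's bridge, (0, 60, 57) mm in its frame; this end of the hook goes under the clamp's finger and meets the stop bar
- grip (a point): middle of the basket's upright black grip, (0, 0, 92) mm in its frame: a block 12 mm thick in x, 36 mm wide in y, from z 68 to 112 of the basket; grasp from above, fingers closing along the basket's x, TCP here
- bath: Fixed cleaning bath: open empty steel tank, outer 150 (x) by 190 (y) mm, walls 4 mm thick, rim 95 mm above the bench, inner floor about 19 mm above it, in a grey plastic housing 166 by 206 mm and only 52 mm high. Origin under its centre on the bench; z up; -x is the near side (with the dial), on whose wall the basket is to hang with its body inside.
- rim_mid (a point): middle of the near wall's rim, on top of the wall at the middle of its 4 mm thickness, (-73, 0, 95) mm in the bath's frame; axes as the bath: y runs along the rim towards the clamp
- rim_clamp: Aluminium clamp fixed on the near rim, +y end; place varies. Origin: rim top, mid-wall, in its flat face that looks to -y; axes as the bath. Its finger, 18 mm wide, reaches 33 mm along -y, underside 5.8 mm above the rim (the 3 mm bridge passes only when down on the rim). Below it a 12 mm wide stop bar sticks out 1 to 19 mm along -y from the face, set anew each time, unmeasured: feel for it.
- dropper: bystander: small white dropper bottle with a black cap, 39 mm wide, 80 mm tall, origin under its centre
- film_can: bystander: black film can with a grey lid, 34 mm wide, 50 mm tall, origin under its centre
- jar: bystander: beige screw jar with a blue lid, 46 mm wide, 53 mm tall, origin under its centre
Not all that is in view belongs to the job. What is shaped like the basket but orange or purple is not meant.

How it is judged:
On the way, in this order (a step that is already met when the one before it is completed fails the run):
1. the basket's lip is hooked over the bare near rim, pressed fully down on it with more than 5 N, with the hook's end still clear of the clamp's finger (z of basket_slot in the frame of rim_mid between -0.0025 and 0.002 m and x of basket_slot in the frame of rim_mid between -0.004 and 0.004 m and angle between basket's own z axis and vertical below 0.1 rad and angle between the x axis of basket and the x axis of bath, either way round below 0.08 rad and y of lip_end in the frame of rim_clamp below -0.035 m and contact force between basket and bath above 5 N), for 0.1 s.
2. the hooked basket, fully down on the rim, presses against the clamp's stop bar under the finger with more than 3.5 N (z of basket_slot in the frame of rim_mid between -0.0025 and 0.002 m and x of basket_slot in the frame of rim_mid between -0.004 and 0.004 m and angle between basket's own z axis and vertical below 0.1 rad and angle between the x axis of basket and the x axis of bath, either way round below 0.08 rad and y of lip_end in the frame of rim_clamp above -0.0215 m and contact force between basket and rim_clamp above 3.5 N), for 0.2 s.
At the end, for the whole second after the job is handed in: the basket hangs inside the bath, its bridge down on the near rim (within 2.5 mm), slot on the wall (within 4 mm), tilted under 0.1 rad and within 0.08 rad of square to the wall, its hook's +y end under the clamp's finger, within 21.5 mm of the clamp's face, released and at rest (z of basket_slot in the frame of rim_mid between -0.0025 and 0.002 m and x of basket_slot in the frame of rim_mid between -0.004 and 0.004 m and angle between basket's own z axis and vertical below 0.1 rad and angle between the x axis of basket and the x axis of bath, either way round below 0.08 rad and y of lip_end in the frame of rim_clamp between -0.0215 and 0.001 m and linear speed of basket below 0.02 m/s and contact force between basket and the fingers below 0.1 N); the robot touches nothing.
It fails at once if the basket is forced against the bath with more than 24 N (contact force between basket and bath above 24 N).
It fails at once if the basket is forced against the clamp with more than 10 N (contact force between basket and rim_clamp above 10 N).
It fails at once if the robot hits the bath or the clamp with more than 5 N (contact force between any of the arm, the fingers and bath above 5 N or contact force between any of the arm, the fingers and rim_clamp above 5 N).
It fails at once if a bystander is moved by more than 15 mm (distance of any of dropper, film_can, jar from where it was at the start of the episode above 0.015 m).
It also fails if it takes over 61 s, if anything falls off the work surface, if the arm or the gripper's body presses on something with over 40 N, if the wrist force passes 120 N, or if a joint passes its speed limit or range.

ROBOT

A 6-joint arm with a two-finger parallel gripper is mounted at the origin on a cart in front of the work surface, level with it; the furniture and walls round the work are solid. World frame = base frame: x ahead of the robot, y to its left, z up, the work surface at z = 0. Lengths are in m, angles in rad, forces in N, time in s.
With the tool pointing down it reaches from about 0.35 to 0.85 m from the base axis. Payload 8.1 kg.
Tool frame: the origin (TCP) lies between the finger pads, 19 mm behind the fingertips; this is the grasp point; z points along the fingers, y is the line along which they close (so a half turn about z gives the same grasp; the last joint's range is limited). The gripper opens to 93 mm and grips with 3 to 60 N. Pads are 15 mm wide; open, the fingers measure 128 mm over their backs; the gripper's body (75 mm by 188 mm) begins 65 mm behind the grasp point.
Start: joints at [-1.279, 0.13, 1.488, -0, 1.523, -0.085], TCP at [0.221, -0.558, 0.237] pointing down, gripper open.
Joint ranges: [-2.96, 2.96], [-0.89, 2.26], [0.02, 2.5], [-1.34, 4.48], [0, 2.73], [-2.66, 2.66]. Speed limits (rad/s): [2.39, 2.39, 2.79, 3.14, 3.14, 3.14].

INTERFACE

Orientations are given as a rotation vector (axis times angle).
In Python, from plant import monitor, eyes, ticket gives the robot as it stands.
- The arm moves only by the tool arm_command, never from a script. Its argument "deltas" is a list that holds one entry, the list of rows, each a list of 6 numbers: the shift along the world's x, y, z in cm, then the turn, a rotation vector about the world's x, y, z in degrees. In form: [[[tx, ty, tz, rx, ry, rz], ...]]. A call has 1 to 12 rows; each row shifts and turns the commanded pose from where the row before left it; what a row does not reach is not made up. A row lasts 1/12 s, in which the tool goes at most 41.7 mm and 7.16 degrees, less where a joint would pass 70% of its speed; a pose out of reach is approached as far as the arm can. A call is refused whole if a number of a shift passes 4.17 or a number of a turn 7.16, either way. A call with a gripper value outside its range is refused whole. "gripper" is the opening, from -1 (shut) to 1 (fully open), set as the call begins (left out, the last holds). The fingers move at their own pace and stop on an object; "squeeze" is the grip in N (left out, the last holds). Time passes only in rows, so rows that do not move let the fingers close. It gives the time, the measured TCP pose, the force, the opening and the grip force at its end, in the units of the state.
- monitor.read_state(): the state, without advancing time (a new reading comes with each control period).
- eyes.read_camera(name): name is "scene" or "top"; returns the picture (480x640x3 uint8, blue, green, red); there is no depth.
- eyes.camera_model(name): a dict with "fx", "fy", "cx", "cy" (pixels), "rvec" (rotation vector, rad) and "tvec" (3), from world to camera coordinates, as OpenCV has them. Camera axes: x right, y down, z forward; pixel columns grow to the right and rows downward; lengths in m; the calibration is good to about 2 mm. A picture is of the moment at which its call begins. camera_model takes no time and is no camera call.
- ticket.close_job(): hands the job in; it is judged then, once.
The state is a dict: "t": time; "q": joint angles; "dq": joint speeds; "joint_torque": joint torques, N m; "tool_pos": TCP position; "orientation": TCP orientation; "force": force on the tool from outside, world axes, zero at the start; "wrist_torque": the same for the moment, N m; "opening": finger opening in m; "gripper_force": force on a finger pad.
Only numpy, scipy, OpenCV 4.12 (cv2) and the standard library are available. Lean on these libraries where they do the work, as an engineer would, in place of code of your own. Each camera call takes 0.05 s, during which the arm holds its last target. There are 200 camera calls.

## Working session

There is one attempt and no reset: what is moved stays moved. The work goes in short steps, Python scripts to look and compute and a tool call to move; the robot and the scene stay as the last step left them, time stands still between calls to the robot, and variables do not carry over. Pictures are saved under pics/ and viewed, at most 10 in all, crops included, and the job is handed in when it is done.

Besides the shell and the picture viewer there is one more tool, called after "Call:" as name([rows], argument=value, ...), one row to a line, values as JSON. arm_command: Moves the arm, as the interface text tells. Its arguments: {"type":"object","properties":{"deltas":{"type":"array"},"gripper":{"type":"number"},"squeeze":{"type":"number"}},"required":["deltas"]}

```bash
mkdir -p pics
python3 - <<'E'
from plant import monitor, eyes
import cv2
for n in("scene","top"):
    cv2.imwrite(f"pics/{n}0.png",eyes.read_camera(n)); print(eyes.camera_model(n))
print(monitor.read_state())
E
```

```text
{'fx': 549.6685024285066, 'fy': 549.6685024285066, 'cx': 310.79714207870325, 'cy': 243.13948950662618, 'rvec': array([ 0.93378552, -2.46496367,  1.12174573]), 'tvec': array([0.37653138, 0.25314867, 1.05145432])}
{'fx': 471.45070134292416, 'fy': 471.45070134292416, 'cx': 318.4678771141973, 'cy': 233.43884516319116, 'rvec': array([ 2.19154434, -2.19370889,  0.09094904]), 'tvec': array([0.06725913, 0.46184839, 0.98344769])}
{'t': 0.1, 'q': array([-1.27938285e+00,  1.31065405e-01,  1.48915804e+00, -2.82358328e-05,
        1.52298784e+00, -8.53925894e-02]), 'dq': array([ 0.00155278, -0.00185197, -0.00239479, -0.00124478, -0.00154094,
        0.00013971]), 'joint_torque': array([ 8.72074379e-04, -5.61347473e+01, -4.93092585e+01,  7.72149721e-02,
        2.91275274e-02, -3.49092420e-05]), 'tool_pos': array([ 0.22065068, -0.55744629,  0.23651118]), 'orientation': array([-3.08442174e+00, -5.88091339e-01,  3.05353854e-04]), 'force': array([-0.45323851, -0.68847417,  0.48115283]), 'wrist_torque': array([ 0.00715009, -0.03559658,  0.02849774]), 'gripper_force': 0.0, 'opening': 0.09283578981595027}
```

View pics/scene0.png

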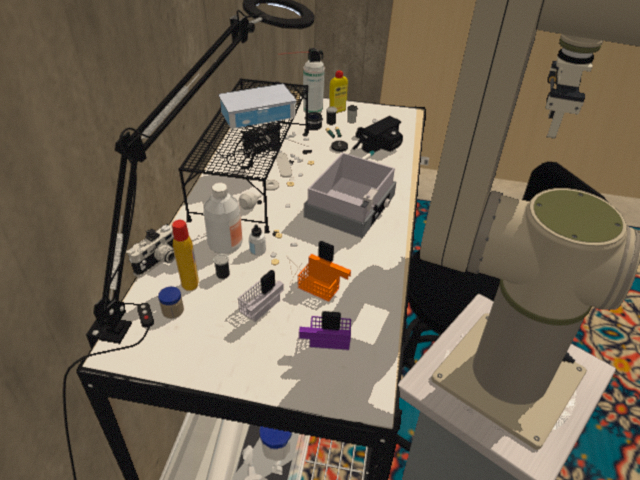

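View pics/top0.png

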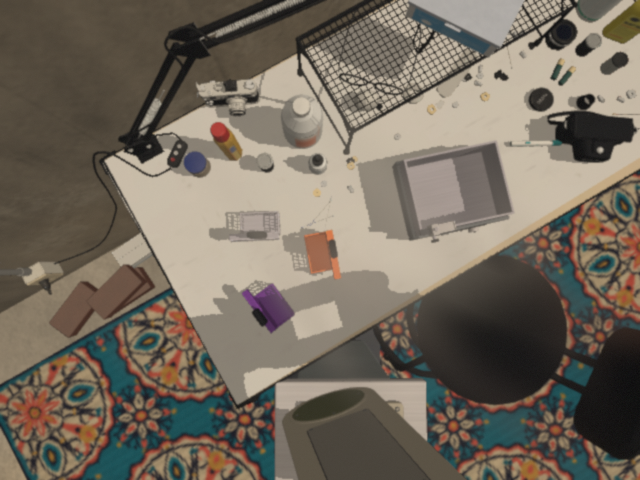

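The scene view shows three baskets: steel at (262,293), orange at (322,278) and purple at (327,330). In the top view they are at (253,225), (321,253) and (268,307). The steel one fits the description. The bath is at (350,190) in scene and (453,190) in top. I'll check all of this in enlarged crops.

```bash
cat > h.py <<'E'
import numpy as np, cv2
from plant import eyes
C={n:eyes.camera_model(n) for n in("scene","top")}
def K(c): return np.array([[c['fx'],0,c['cx']],[0,c['fy'],c['cy']],[0,0,1]])
def proj(n,P): c=C[n]; return cv2.projectPoints(np.asarray(P,float).reshape(-1,1,3),c['rvec'],c['tvec'],K(c),None)[0].reshape(-1,2)
def back(n,uv,z):
    c=C[n]; R=cv2.Rodrigues(c['rvec'])[0]; o=-R.T@c['tvec']; d=R.T@np.linalg.inv(K(c))@[*uv,1]
    return o+d*(z-o[2])/d[2]
def crop(n,img,x0,y0,w,h,s,out):
    a=cv2.resize(img[y0:y0+h,x0:x0+w],None,fx=s,fy=s,interpolation=cv2.INTER_CUBIC)
    for i in range(0,w,10): cv2.putText(a,str(x0+i),(i*s,8),0,.3,(0,0,255),1); cv2.line(a,(i*s,10),(i*s,16),(0,0,255),1)
    for i in range(10,h,10): cv2.putText(a,str(y0+i),(0,i*s+3),0,.3,(0,0,255),1)
    return a
E
python3 - <<'E'
from h import *
t=cv2.imread('pics/top0.png'); s=cv2.imread('pics/scene0.png')
a=crop('top',t,215,200,80,50,8,0); b=crop('scene',s,225,262,80,60,8,0)
print(a.shape,b.shape)
cv2.imwrite('pics/c1.png',cv2.resize(np.vstack([a,b]),None,fx=.68,fy=.68,interpolation=cv2.INTER_AREA))
cv2.imwrite('pics/c2.png',crop('top',t,385,135,135,110,5,0))
cv2.imwrite('pics/c3.png',crop('scene',s,300,145,105,90,6,0))
for n,uv,z in(('top',(257,234),.11),('scene',(268,273),.11),('top',(455,190),.02),('scene',(350,190),.05)): print(n,back(n,uv,z))
E
```

```text
(400, 640, 3) (480, 640, 3)
top [0.45434006 0.18579402 0.11      ]
scene [0.45453688 0.18397358 0.11      ]
top [ 0.55427371 -0.224331    0.02      ]
scene [ 0.55544983 -0.21584887  0.05      ]
```

View pics/c1.png

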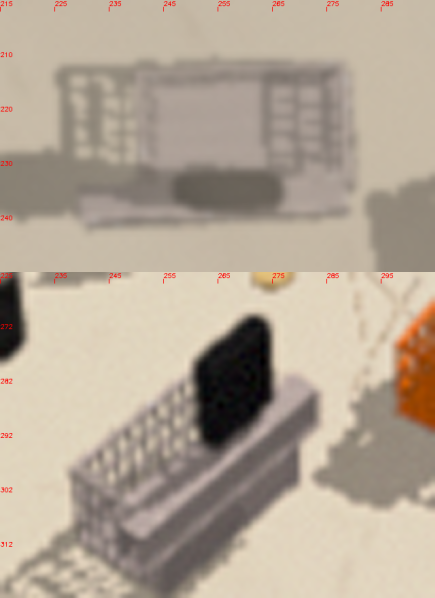

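View pics/c2.png

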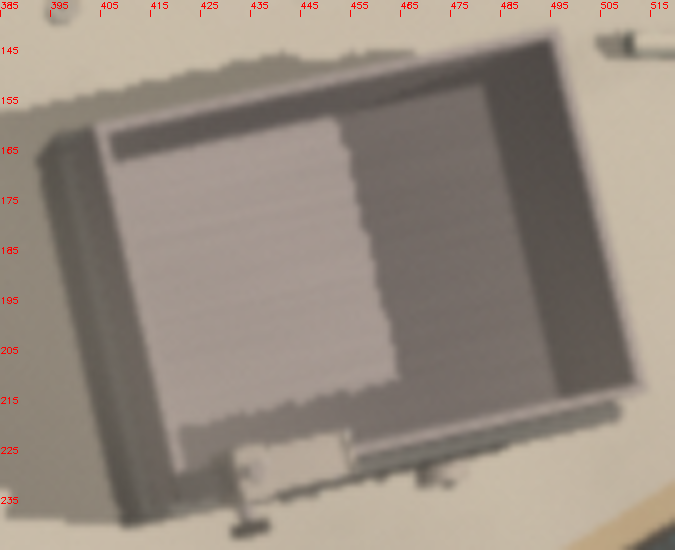

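View pics/c3.png

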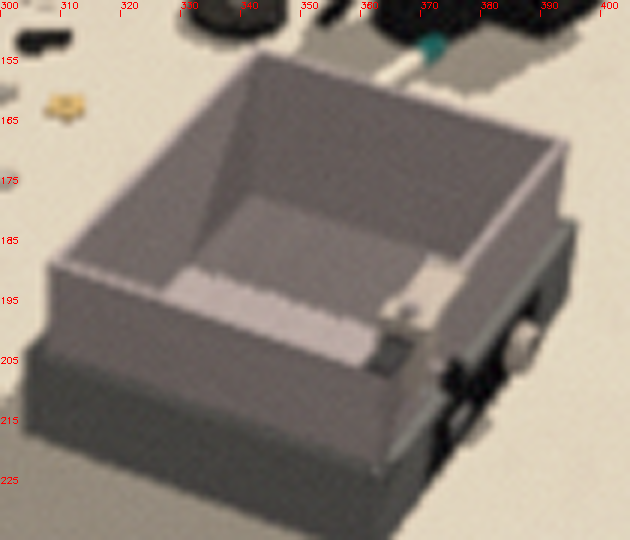

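The crops confirm the steel basket. In top its grip is centred at (257,234.7), its body faces up the image and the longer hook end points left. For the bath's rim I read the corners in top at (404,160), (496.4,141.4) and (513.4,212.4). The clamp's finger tip is near (455,221) in top. Next I'll fit the poses and overlay them to check.

```bash
cat >> h.py <<'E'
from scipy.optimize import least_squares
from scipy.spatial.transform import Rotation as Ro
def T(p,P): P=np.asarray(P,float)/1000; c,s=np.cos(p[2]),np.sin(p[2]); return np.c_[p[0]+c*P[:,0]-s*P[:,1],p[1]+s*P[:,0]+c*P[:,1],P[:,2]]
def fit(obs,p0):
    f=lambda p: np.concatenate([(proj(n,T(p,[P]))[0]-uv) for n,P,uv in obs])
    r=least_squares(f,p0,loss='soft_l1',max_nfev=200); return r.x,f(r.x).reshape(-1,2)
E
python3 - <<'E'
from h import *
ob=[('scene',(-6.75,60,60),(247.4,309.4)),('scene',(-6.75,-40,60),(283.5,283.2)),('scene',(6.75,-40,60),(280,281)),
('scene',(52,40,40),(238.2,298.4)),('scene',(52,40,0),(238.2,306.7)),('scene',(4,40,0),(255.3,321.2)),
('top',(52,40,40),(239.8,212)),('top',(52,-40,40),(278.4,212)),('top',(0,0,112),(256.9,234.5)),('scene',(0,0,112),(267.8,274.5))]
pb,r=fit(ob,[.454,.185,0]);print('basket',pb,'\n',r.round(1))
o2=[('top',(-75,95,95),(421,229.6)),('top',(75,95,95),(404,160)),('top',(75,-95,95),(496.4,141.4)),('top',(-75,-95,95),(513.4,212.4)),
('scene',(75,95,95),(308,188.8)),('scene',(75,-95,95),(343.7,153.7)),('scene',(-75,-95,95),(394.5,168.7))]
pt,r=fit(o2,[.56,-.22,.2]);print('bath',pt,'\n',r.round(1)); np.save('pt.npy',pt);np.save('pb.npy',pb)
c,s=np.cos(pt[2]),np.sin(pt[2])
for uv in((455,221),(432,224.5),(455.3,228),(434.5,232)):
    w=back('top',uv,.106)[:2]-pt[:2]; print('clamp px',uv,'in bath',np.array([c*w[0]+s*w[1],-s*w[0]+c*w[1]]))
t=cv2.imread('pics/top0.png'); sc=cv2.imread('pics/scene0.png')
def box(x0,x1,y0,y1,z0,z1):
    q=[(x,y,z) for x in(x0,x1) for y in(y0,y1) for z in(z0,z1)]
    return [(q[a],q[b]) for a in range(8) for b in range(a) if bin(a^b).count('1')==1]
out=[]
def big(n,im,x0,y0,w,h,S,pose,boxes):
    a=cv2.resize(im[y0:y0+h,x0:x0+w],None,fx=S,fy=S,interpolation=cv2.INTER_CUBIC)
    for bx in boxes:
        for A,B in box(*bx):
            u=(proj(n,T(pose,[A,B]))-[x0-.5,y0-.5])*S
            cv2.line(a,tuple(int(v) for v in u[0]),tuple(int(v) for v in u[1]),(0,200,0),1,cv2.LINE_AA)
    return a
bb=[(4,52,-40,40,0,40),(-6.75,6.75,-40,60,57,60),(-6,6,-18,18,68,112)]
tb=[(-75,75,-95,95,20,95),(-71,71,-91,91,20,95)]
A=np.hstack([big('top',t,215,195,80,60,5,pb,bb),big('scene',sc,225,262,80,60,5,pb,bb)])
B=np.hstack([big('top',t,395,135,125,95,3,pt,tb)[:285,:375],big('scene',sc,300,145,105,95,3,pt,tb)])
B=cv2.copyMakeBorder(B,0,0,0,800-B.shape[1],cv2.BORDER_CONSTANT)
cv2.imwrite('pics/ov.png',np.vstack([A,B]))
E
```

```text
basket [ 0.4524386   0.18814528 -0.00233719] 
 [[ 1.9  0.7]
 [ 0.5  0. ]
 [-0.7 -0.9]
 [-1.1 -1.5]
 [ 0.2  3.1]
 [-1.   0.2]
 [ 0.9  0.1]
 [ 1.   0.2]
 [-1.3  0.4]
 [-0.6 -0.6]]
bath [ 0.54769825 -0.20901163  0.20458706] 
 [[-0.7  4.5]
 [-0.3 -0. ]
 [ 0.4 -0.4]
 [ 0.9  2.1]
 [-1.  -0.8]
 [-1.4 -1.7]
 [-0.  -0.6]]
clamp px (455, 221) in bath [-0.06409836  0.02597003]
clamp px (432, 224.5) in bath [-0.06164197  0.07126122]
clamp px (455.3, 228) in bath [-0.07748214  0.02845178]
clamp px (434.5, 232) in bath [-0.0768271   0.06972896]
```

View pics/ov.png

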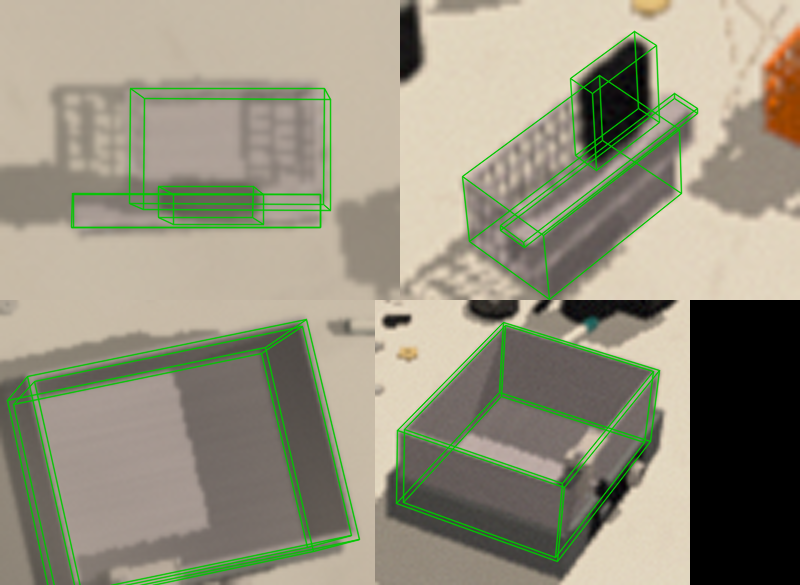

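The bath fit is close, but the basket yaw looks slightly off. I'll refit both with a small free pixel offset per camera.

Run:
```python
from h import *
def fit2(obs,p0):
    def f(p):
        sh={'top':p[3:5],'scene':p[5:7]}
        return np.r_[np.concatenate([proj(n,T(p,[P]))[0]+sh[n]-uv for n,P,uv in obs]),p[3:7]/1.2]
    r=least_squares(f,list(p0)+[0]*4,loss='soft_l1'); return r.x,r.fun[:-4].reshape(-1,2)
# corrected for crop half-pixel; grip outline corners from scene and top
ob=[('scene',(-6.75,60,60),(247,309)),('scene',(-6.75,-40,60),(283.2,282.8)),
('scene',(6,18,112),(260.9,278)),('scene',(-6,-18,112),(274.3,270.9)),('scene',(-6,-18,68),(274.2,284)),('scene',(-6,18,68),(264,293.7)),
('top',(52,40,40),(239.3,211.7)),('top',(52,-40,40),(278,211.3)),('top',(-9,60,40),(230.3,241)),('top',(-9,-40,40),(279,238.5)),('top',(0,0,112),(256.6,234.2))]
p,r=fit2(ob,[.454,.185,0]);print('basket',p.round(4),'\n',r.round(1).tolist())
o2=[('top',(75,95,95),(403.6,159.6)),('top',(75,-95,95),(496,141)),('top',(-75,-95,95),(513,212)),
('scene',(75,95,95),(307.6,188.4)),('scene',(75,-95,95),(343.3,153.3)),('scene',(-75,-95,95),(394,168.3))]
p,r=fit2(o2,[.56,-.22,.2]);print('bath',p.round(4),'\n',r.round(1).tolist())
q=[back('top',u,.095)[:2] for u in((403.6,159.6),(496,141),(513,212),(421,229.6),(455.5,224))]
for a,b in((1,0),(1,2),(0,3),(2,4)): d=q[b]-q[a]; print(a,b,np.hypot(*d)*1e3,np.degrees(np.arctan2(d[1],d[0])))
print(np.round(q,4).tolist())
# gray rows along the near rim perpendicular, right part
g=cv2.cvtColor(cv2.imread('pics/top0.png'),6)
for u in(465,480,495,508): v=int(round(224-(u-455)*.2)); print(u,v-6,g[v-6:v+7,u])
```

```text
basket [ 0.4549  0.1883  0.0243 -0.2167  0.0867 -0.0195 -0.141 ] 
 [[2.0, 0.7], [-0.4, -0.5], [-3.1, -1.3], [0.4, -1.1], [1.1, 1.2], [-0.8, 1.2], [0.4, -0.1], [0.4, -0.7], [0.1, 0.2], [0.0, 1.5], [-1.2, -0.5]]
bath [ 0.5482 -0.2082  0.2067 -0.2025 -0.342   0.5891  0.4334] 
 [[-0.6, -0.1], [0.1, -0.7], [0.7, 1.8], [-0.3, 0.1], [-0.8, -0.8], [0.7, 0.2]]
1 0 188.44970481811274 101.55969034929089
1 2 144.95855786430104 -168.18050996677604
0 3 142.46191544818743 -166.93865951951923
2 4 116.52424809328411 101.7203008847019
[[0.6026, -0.1006], [0.6404, -0.2852], [0.4985, -0.3149], [0.4638, -0.1328], [0.4748, -0.2008]]
465 216 [113 113 112 111 112 122 143 143 118 112 115 110  99]
480 213 [113 113 112 112 115 128 149 143 113 108 112 103 106]
495 210 [107 109 111 112 120 138 149 134 114 115 118 126 158]
508 207 [ 92  92  91  92  99 120 148 152 150 134 130 138 160]
```

Call:
arm_command([
  [[0.97,3.1,0,0,0,5],[0.97,3.1,0,0,0,5],[0.97,3.1,0,0,0,5],[0.97,3.1,0,0,0,5],[0.97,3.1,0,0,0,5],[0.97,3.1,0,0,0,5],[0.97,3.1,0,0,0,5],[0.97,3.1,0,0,0,5],[0.97,3.1,0,0,0,5],[0.97,3.1,0,0,0,5],[0.97,3.1,0,0,0,5],[0.97,3.1,0,0,0,5]],
], gripper=1)

```text
t: 1.1
tool_pos: [0.3371, -0.1843, 0.2371]
orientation: [-2.374, -2.057, -0.0]
force: [0.8, 0.4, -0.1]
opening: 0.0933
gripper_force: 0.0
```

Call:
arm_command([
  [[0.97,3.1,0,0,0,5],[0.97,3.1,0,0,0,5],[0.97,3.1,0,0,0,0],[0.97,3.1,0,0,0,0],[0.97,3.1,0,0,0,0],[0.97,3.1,0,0,0,0],[0.97,3.1,0,0,0,0],[0.97,3.1,0,0,0,0],[0.97,3.1,0,0,0,0],[0.97,3.1,0,0,0,0],[0.97,3.1,0,0,0,0],[0.97,3.1,0,0,0,0]],
], gripper=0.2)

```text
t: 2.1
tool_pos: [0.4535, 0.1878, 0.237]
orientation: [-2.19, -2.252, 0.001]
force: [0.6, -0.5, 0.9]
opening: 0.0559
gripper_force: 0.0
```

Call:
arm_command([
  [[0,-0.1,-1.8,0,0,0],[0,0,-2,0,0,0],[0,0,-2,0,0,0],[0,0,-2,0,0,0],[0,0,-2,0,0,0],[0,0,-1.5,0,0,0],[0,0,-1.2,0,0,0],[0,0,-0.9,0,0,0],[0,0,-0.6,0,0,0],[0,0,-0.3,0,0,0],[0,0,-0.2,0,0,0],[0,0,0,0,0,0]],
])

```text
t: 3.1
tool_pos: [0.4539, 0.1852, 0.0927]
orientation: [2.19, 2.252, 0.001]
force: [-0.3, -1.6, -0.4]
opening: 0.0557
gripper_force: 0.0
```

Call:
arm_command([
  [[0,0,0,0,0,0],[0,0,0,0,0,0],[0,0,0,0,0,0],[0,0,0,0,0,0],[0,0,0,0,0,0],[0,0,0,0,0,0],[0,0,0,0,0,0],[0,0,0,0,0,0]],
], gripper=-1, squeeze=25)

```text
t: 3.77
tool_pos: [0.4536, 0.1851, 0.0925]
orientation: [2.19, 2.252, 0.0]
force: [-0.7, 0.4, 1.1]
opening: 0.0116
gripper_force: 24.9
```

Call:
arm_command([
  [[0,0,0.5,0,0,0],[0,0,1,0,0,0],[0,0,1.7,0,0,0],[0,0,1.9,0,0,0],[0,0,2,0,0,0],[0,0,2,0,0,0],[0,0,2,0,0,0],[0,0,1.9,0,0,0],[0,0,1.5,0,0,0],[0,0,1,0,0,0],[0,0,0.3,0,0,0],[0,0,0,0,0,0]],
])

```text
t: 4.77
tool_pos: [0.4539, 0.1852, 0.2514]
orientation: [2.19, 2.251, 0.002]
force: [-0.1, -1.1, -2.6]
opening: 0.0121
gripper_force: 24.9
```

Run:
```python
from h import *
from plant import monitor
s=monitor.read_state(); print(s['t'],s['tool_pos'],s['force'],s['opening'])
t=eyes.read_camera('top'); sc=eyes.read_camera('scene')
u=proj('top',[s['tool_pos']])[0]; v=proj('scene',[s['tool_pos']])[0]; print(u,v)
a=cv2.resize(t[int(u[1])-50:int(u[1])+50,int(u[0])-66:int(u[0])+67],None,fx=3,fy=3,interpolation=2)
b=crop('scene',sc,int(v[0])-60,int(v[1])-45,100,90,6,0)
a=cv2.resize(a,(399,540));b=cv2.resize(b,(400,540))
cv2.imwrite('pics/held.png',np.hstack([a[:,:],b]))
y=np.radians(11.75); ex=np.array([np.cos(y),np.sin(y)]); ey=np.array([-ex[1],ex[0]])
for uv in((465,222.5),(480,219.3),(495,216)):
    w=back('top',uv,.095)[:2]; print('rim',w,w@ex,w@ey)
for uv in((455,221),(455.3,228)): print('finger end',back('top',uv,.108)[:2]@ey)
print('fit: rim x',np.array([.5482,-.2082])@ex-.073,'y mid',np.array([.5482,-.2082])@ey, 'tcp',s['tool_pos'][:2]@ex)
```

```text
4.7667 [0.45393451 0.1852079  0.2513965 ] [-0.12846988 -1.072497   -2.62116786] 0.012146987447309526
[247.16332144 228.28966592] [264.93860611 217.98573051]
rim [ 0.47775822 -0.21959943] 0.4230274100735737 -0.3122893511009592
rim [ 0.48406021 -0.24932264] 0.42314445417430246 -0.3426730744561717
rim [ 0.49057116 -0.27910541] 0.4234539572311195 -0.37315765839424486
finger end -0.2895270300244648
finger end -0.2870442255197746
fit: rim x 0.4213145154286639 y mid -0.31547367534633564 tcp 0.48213858703567036
```

View pics/held.png

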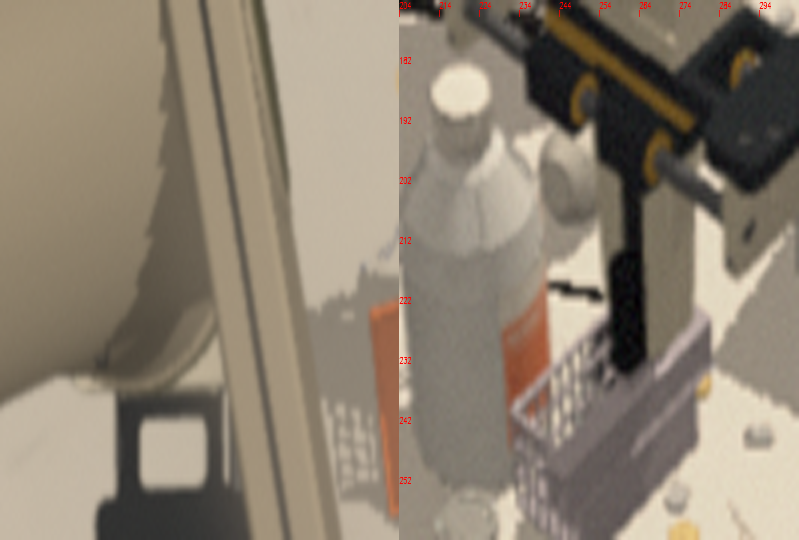

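The basket is held square and level in the scene view, with its grip at about (262,225). Next I carry it over the bath, to a spot beside the bare rim.

Call:
arm_command([
  [[0.1,-1,0,0,0,0],[0.2,-2,0,0,0,1],[0.3,-3.4,0,0,0,1.2],[0.4,-4,0,0,0,1.5],[0.45,-4.1,0,0,0,1.5],[0.45,-4.1,0,0,0,1.5],[0.45,-4.1,0,0,0,1.5],[0.45,-4.1,0,0,0,1],[0.4,-4.1,0,0,0,1],[0.4,-4.1,0,0,0,0],[0.3,-4,0,0,0,0],[0.2,-3,0,0,0,0]],
])

```text
t: 5.87
tool_pos: [0.4932, -0.2386, 0.2491]
orientation: [-1.983, -2.435, 0.002]
force: [0.8, 0.1, -1.7]
opening: 0.0119
gripper_force: 25.0
```

Call:
arm_command([
  [[0.2,-2,0,0,0,0],[0,-0.75,0,0,0,0],[0,0,0,0,0,0],[0,0,0,0,0,0]],
])

```text
t: 6.2
tool_pos: [0.4959, -0.262, 0.2495]
orientation: [-1.981, -2.435, -0.0]
force: [0.2, 0.0, -2.2]
opening: 0.0115
gripper_force: 25.0
```

```bash
cat >> h.py <<'E'
def rep(yaw=11.75):
    from plant import monitor
    s=monitor.read_state(); y=np.radians(yaw); c,k=np.cos(y),np.sin(y)
    R=Ro.from_rotvec(s['orientation']).as_matrix(); p=s['tool_pos']; f=s['force']
    print('t %.2f'%s['t'],'ex %.4f ey %.4f z %.4f'%(c*p[0]+k*p[1],-k*p[0]+c*p[1],p[2]),'yaw',np.degrees(np.arctan2(R[1,1],R[0,1])).round(2),'zt',R[:,2].round(3),'f(ex,ey,z)',np.round([c*f[0]+k*f[1],-k*f[0]+c*f[1],f[2]],2),'wt',s['wrist_torque'].round(2))
E
python3 -c "
from h import *
rep(); sc=eyes.read_camera('scene'); t=eyes.read_camera('top')
cv2.imwrite('pics/over.png',np.hstack([cv2.resize(sc[110:240,290:420],(400,400),interpolation=2),cv2.resize(t[130:260,390:520],(400,400),interpolation=2)]))"
```

```text
t 6.20 ex 0.4322 ey -0.3575 z 0.2495 yaw 11.75 zt [-0.002  0.001 -1.   ] f(ex,ey,z) [ 0.18 -0.02 -2.18] wt [-0.02 -0.06 -0.04]
```

View pics/over.png

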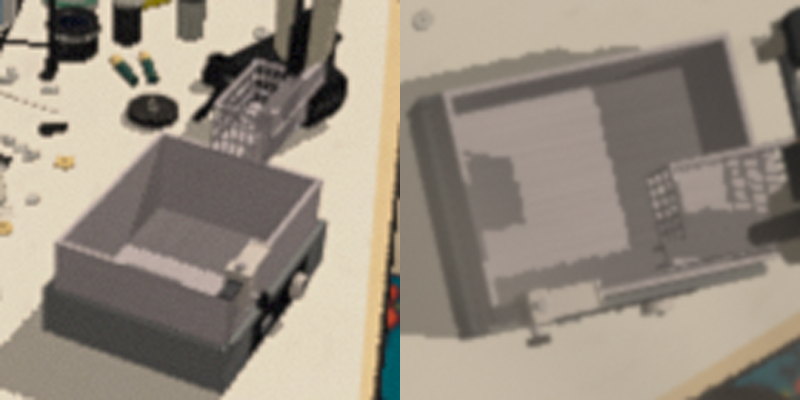

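Call:
arm_command([
  [[0,0,-0.5,0,0,0],[0,0,-0.8,0,0,0],[0,0,-1,0,0,0],[0,0,-1,0,0,0],[0,0,-1,0,0,0],[0,0,-1,0,0,0],[0,0,-1,0,0,0],[0,0,-1,0,0,0],[0,0,-0.9,0,0,0],[0,0,-0.7,0,0,0],[0,0,-0.5,0,0,0],[0,0,-0.25,0,0,0]],
])

```text
t: 7.3
tool_pos: [0.4963, -0.2622, 0.1529]
orientation: [-1.981, -2.437, 0.0]
force: [0.1, -0.9, -2.2]
opening: 0.0118
gripper_force: 25.0
```

Call:
arm_command([
  [[-0.2,-0.04,0,0,0,0],[-0.2,-0.04,0,0,0,0],[-0.1,-0.02,0,0,0,0],[0,0,0,0,0,0],[0,0,0,0,0,0]],
])

```text
t: 7.72
tool_pos: [0.4918, -0.2637, 0.1546]
orientation: [1.981, 2.437, 0.0]
force: [-0.1, 0.8, -3.0]
opening: 0.0121
gripper_force: 25.0
```

```bash
python3 -c "
from h import *
rep()"
```

```text
t 7.72 ex 0.4278 ey -0.3583 z 0.1546 yaw 11.78 zt [ 0.001 -0.001 -1.   ] f(ex,ey,z) [ 0.04  0.78 -2.96] wt [-0.1  -0.04  0.02]
```

Call:
arm_command([
  [[-0.1,-0.02,0,0,0,0],[-0.1,-0.02,0,0,0,0],[-0.1,-0.02,0,0,0,0],[0,0,0,0,0,0],[0,0,0,0,0,0]],
])

```text
t: 8.13
tool_pos: [0.4885, -0.264, 0.1539]
orientation: [-1.982, -2.438, 0.0]
force: [-0.4, 0.2, -1.6]
opening: 0.0117
gripper_force: 25.0
```

Call:
arm_command([
  [[-0.1,-0.02,0,0,0,0],[0,0,0,0,0,0]],
])

```text
t: 8.3
tool_pos: [0.4875, -0.2642, 0.1539]
orientation: [-1.981, -2.438, 0.0]
force: [0.2, 0.5, -3.0]
opening: 0.0119
gripper_force: 25.0
```

Call:
arm_command([
  [[-0.1,-0.02,0,0,0,0],[0,0,0,0,0,0]],
])

```text
t: 8.47
tool_pos: [0.4864, -0.2644, 0.1539]
orientation: [-1.981, -2.438, 0.0]
force: [-0.5, -0.7, -2.3]
opening: 0.0118
gripper_force: 25.0
```

Call:
arm_command([
  [[-0.1,-0.02,0,0,0,0],[0,0,0,0,0,0]],
])

```text
t: 8.63
tool_pos: [0.4855, -0.2646, 0.1539]
orientation: [-1.982, -2.438, 0.0]
force: [0.0, 0.7, -1.9]
opening: 0.0113
gripper_force: 25.0
```

Call:
arm_command([
  [[-0.1,-0.02,0,0,0,0],[0,0,0,0,0,0]],
])

```text
t: 8.8
tool_pos: [0.4848, -0.2648, 0.154]
orientation: [1.981, 2.437, 0.001]
force: [1.1, 0.7, -2.7]
opening: 0.0118
gripper_force: 25.0
```

Call:
arm_command([
  [[-0.1,-0.02,0,0,0,0],[0,0,0,0,0,0]],
])

```text
t: 8.97
tool_pos: [0.4844, -0.2648, 0.154]
orientation: [1.98, 2.437, 0.002]
force: [5.4, 0.5, -6.0]
opening: 0.0119
gripper_force: 25.0
```

Call:
arm_command([
  [[0.16,0.035,0,0,0,0],[0.16,0.035,0,0,0,0],[0,0,0,0,0,0],[0,0,0,0,0,0]],
])

```text
t: 9.3
tool_pos: [0.4866, -0.2643, 0.1539]
orientation: [-1.981, -2.438, 0.001]
force: [0.3, 0.5, -2.5]
opening: 0.0117
gripper_force: 25.0
```

Call:
arm_command([
  [[0,0,-0.1,0,0,0],[0,0,-0.1,0,0,0],[0,0,-0.1,0,0,0],[0,0,-0.1,0,0,0],[0,0,-0.1,0,0,0],[0,0,-0.1,0,0,0],[0,0,0,0,0,0]],
])

```text
t: 9.88
tool_pos: [0.4866, -0.2642, 0.1476]
orientation: [-1.981, -2.437, 0.0]
force: [0.1, 0.8, -3.3]
opening: 0.012
gripper_force: 25.0
```

Call:
arm_command([
  [[0,0,-0.1,0,0,0],[0,0,-0.1,0,0,0],[0,0,-0.1,0,0,0],[0,0,0,0,0,0]],
])

```text
t: 10.22
tool_pos: [0.4867, -0.2642, 0.1446]
orientation: [-1.981, -2.438, 0.0]
force: [0.0, 0.5, -2.4]
opening: 0.0119
gripper_force: 25.0
```

Call:
arm_command([
  [[0,0,-0.1,0,0,0],[0,0,-0.1,0,0,0],[0,0,-0.1,0,0,0],[0,0,-0.1,0,0,0],[0,0,-0.1,0,0,0],[0,0,0,0,0,0]],
])

```text
t: 10.72
tool_pos: [0.4867, -0.2642, 0.1396]
orientation: [-1.981, -2.438, 0.0]
force: [-1.0, 0.1, -2.6]
opening: 0.0123
gripper_force: 25.0
```

Call:
arm_command([
  [[0,0,-0.1,0,0,0],[0,0,-0.1,0,0,0],[0,0,-0.1,0,0,0],[0,0,-0.1,0,0,0],[0,0,-0.1,0,0,0],[0,0,0,0,0,0]],
])

```text
t: 11.22
tool_pos: [0.4867, -0.2642, 0.1346]
orientation: [-1.981, -2.438, 0.0]
force: [0.7, -0.4, -2.5]
opening: 0.0117
gripper_force: 25.0
```

Call:
arm_command([
  [[0,0,-0.1,0,0,0],[0,0,-0.1,0,0,0],[0,0,0,0,0,0]],
])

```text
t: 11.47
tool_pos: [0.4867, -0.2642, 0.1327]
orientation: [-1.981, -2.438, 0.0]
force: [-0.0, 0.4, -1.4]
opening: 0.0121
gripper_force: 25.0
```

Call:
arm_command([
  [[0,0,-0.05,0,0,0],[0,0,-0.05,0,0,0],[0,0,0,0,0,0]],
])

```text
t: 11.72
tool_pos: [0.4868, -0.2643, 0.1318]
orientation: [-1.981, -2.438, 0.0]
force: [0.1, 0.6, -2.3]
opening: 0.012
gripper_force: 25.0
```

Call:
arm_command([
  [[0,0,-0.05,0,0,0],[0,0,0,0,0,0]],
])

```text
t: 11.88
tool_pos: [0.4868, -0.2643, 0.1314]
orientation: [-1.982, -2.438, 0.0]
force: [0.2, 0.8, -3.0]
opening: 0.012
gripper_force: 25.0
```

Call:
arm_command([
  [[0,0,-0.05,0,0,0],[0,0,0,0,0,0]],
])

```text
t: 12.05
tool_pos: [0.4868, -0.2643, 0.1308]
orientation: [-1.981, -2.438, 0.0]
force: [-0.1, 1.0, -2.3]
opening: 0.0114
gripper_force: 25.0
```

Call:
arm_command([
  [[0,0,-0.05,0,0,0],[0,0,0,0,0,0]],
])

```text
t: 12.22
tool_pos: [0.4869, -0.2644, 0.1305]
orientation: [1.981, 2.438, 0.0]
force: [0.4, 0.1, -3.0]
opening: 0.0118
gripper_force: 25.0
```

Call:
arm_command([
  [[0,0,-0.05,0,0,0],[0,0,0,0,0,0]],
])

```text
t: 12.38
tool_pos: [0.4869, -0.2644, 0.1305]
orientation: [1.981, 2.438, -0.0]
force: [-3.3, -0.1, 4.3]
opening: 0.0119
gripper_force: 25.0
```

Call:
arm_command([
  [[0,0,-0.05,0,0,0],[0,0,0,0,0,0]],
])

```text
t: 12.55
tool_pos: [0.4869, -0.2644, 0.1304]
orientation: [1.981, 2.438, -0.0]
force: [-4.3, 2.3, 7.1]
opening: 0.0119
gripper_force: 25.0
```

Call:
arm_command([
  [[0,0,0,0,0,0],[0,0,0,0,0,0],[0,0,0,0,0,0]],
])

```text
t: 12.8
tool_pos: [0.4869, -0.2644, 0.1305]
orientation: [1.981, 2.437, -0.0]
force: [-4.6, 1.2, 7.2]
opening: 0.0119
gripper_force: 25.0
```

```bash
python3 -c "
from h import *
rep(); sc=eyes.read_camera('scene')
cv2.imwrite('pics/seat.png',crop('scene',sc,310,120,100,90,6,0))"
```

```text
t 12.80 ex 0.4228 ey -0.3580 z 0.1305 yaw 11.79 zt [ 0. -0. -1.] f(ex,ey,z) [-4.27  2.14  7.16] wt [ 0.51  0.74 -0.01]
```

View pics/seat.png

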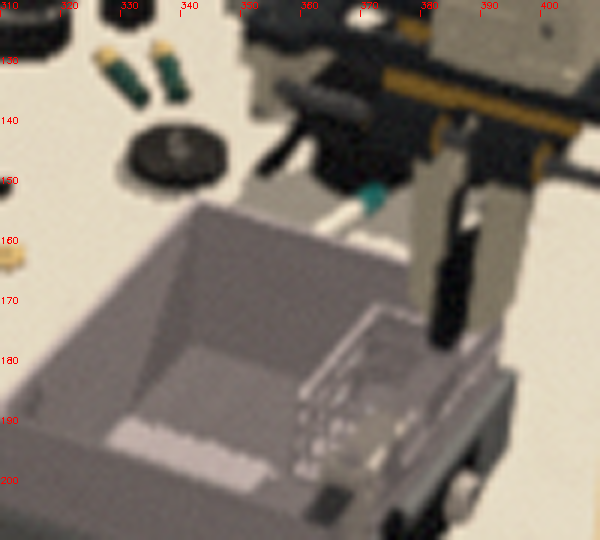

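The view shows the basket hanging inside the bath, seated on the rim near (375,180), with its hook end clear of the clamp finger near (370,188). I'll ease the downward press and start sliding.

Call:
arm_command([
  [[0,0,0.04,0,0,0],[-0.01,0.05,0,0,0,0],[-0.02,0.1,0,0,0,0],[-0.02,0.1,0,0,0,0],[-0.02,0.1,0,0,0,0],[0,0,0,0,0,0]],
])

```text
t: 13.35
tool_pos: [0.4867, -0.2612, 0.1305]
orientation: [1.98, 2.436, 0.0]
force: [0.6, -3.2, 5.3]
opening: 0.0117
gripper_force: 25.0
```

```bash
python3 -c "
from h import *
rep()"
```

```text
t 13.35 ex 0.4233 ey -0.3549 z 0.1305 yaw 11.78 zt [ 0.002 -0.001 -1.   ] f(ex,ey,z) [-0.09 -3.27  5.29] wt [-0.47 -0.29  0.01]
```

Call:
arm_command([
  [[0,0,0.03,0,0,0],[-0.02,0.1,0,0,0,0],[-0.02,0.1,0,0,0,0],[-0.02,0.1,0,0,0,0],[-0.02,0.1,0,0,0,0],[-0.02,0.1,0,0,0,0],[-0.02,0.1,0,0,0,0],[0,0,0,0,0,0]],
])

```text
t: 14.02
tool_pos: [0.4851, -0.2549, 0.1305]
orientation: [1.981, 2.437, -0.0]
force: [0.9, -3.4, 5.4]
opening: 0.0117
gripper_force: 25.0
```

```bash
python3 -c "
from h import *
rep()"
```

```text
t 14.02 ex 0.4230 ey -0.3483 z 0.1305 yaw 11.79 zt [ 0.001 -0.001 -1.   ] f(ex,ey,z) [ 0.16 -3.46  5.41] wt [-0.52 -0.18 -0.  ]
```

Call:
arm_command([
  [[0,0,0.03,0,0,0],[-0.02,0.1,0,0,0,0],[-0.02,0.1,0,0,0,0],[-0.02,0.1,0,0,0,0],[-0.02,0.1,0,0,0,0],[-0.02,0.1,0,0,0,0],[-0.02,0.1,0,0,0,0],[0,0,0,0,0,0]],
])

```text
t: 14.68
tool_pos: [0.4837, -0.2486, 0.1305]
orientation: [-1.981, -2.438, -0.0]
force: [0.8, -3.4, 5.3]
opening: 0.0118
gripper_force: 25.0
```

```bash
python3 -c "
from h import *
rep()"
```

```text
t 14.68 ex 0.4229 ey -0.3419 z 0.1305 yaw 11.8 zt [-0.  0. -1.] f(ex,ey,z) [ 0.11 -3.48  5.29] wt [-0.48 -0.08  0.01]
```

Sliding friction is steady at about 3.5 N. From here I go in small steps to feel for the stop.

Call:
arm_command([
  [[-0.02,0.1,0,0,0,0],[-0.02,0.1,0,0,0,0],[-0.02,0.1,0,0,0,0],[-0.01,0.05,0,0,0,0],[0,0,0,0,0,0]],
])

```text
t: 15.1
tool_pos: [0.483, -0.2451, 0.1305]
orientation: [-1.981, -2.438, -0.0]
force: [0.1, -3.6, 5.0]
opening: 0.0119
gripper_force: 25.0
```

Call:
arm_command([
  [[-0.01,0.05,0,0,0,0],[-0.01,0.05,0,0,0,0],[0,0,0,0,0,0]],
])

```text
t: 15.35
tool_pos: [0.4828, -0.2442, 0.1305]
orientation: [1.982, 2.438, -0.0]
force: [1.4, -4.1, 5.4]
opening: 0.012
gripper_force: 25.0
```

Call:
arm_command([
  [[-0.01,0.05,0,0,0,0],[-0.01,0.05,0,0,0,0],[0,0,0,0,0,0]],
])

```text
t: 15.6
tool_pos: [0.4826, -0.2432, 0.1305]
orientation: [1.981, 2.438, 0.0]
force: [0.2, -4.0, 5.6]
opening: 0.012
gripper_force: 25.0
```

Call:
arm_command([
  [[-0.01,0.05,0,0,0,0],[-0.01,0.05,0,0,0,0],[0,0,0,0,0,0]],
])

```text
t: 15.85
tool_pos: [0.4824, -0.2422, 0.1305]
orientation: [1.982, 2.438, 0.0]
force: [1.5, -4.1, 4.6]
opening: 0.0122
gripper_force: 25.0
```

Call:
arm_command([
  [[-0.01,0.05,0,0,0,0],[-0.01,0.05,0,0,0,0],[0,0,0,0,0,0]],
])

```text
t: 16.1
tool_pos: [0.4822, -0.2412, 0.1305]
orientation: [1.982, 2.438, 0.0]
force: [1.4, -3.7, 5.3]
opening: 0.0119
gripper_force: 25.0
```

Call:
arm_command([
  [[-0.01,0.05,0,0,0,0],[-0.01,0.05,0,0,0,0],[0,0,0,0,0,0]],
])

```text
t: 16.35
tool_pos: [0.482, -0.2402, 0.1305]
orientation: [1.982, 2.438, 0.0]
force: [0.4, -4.1, 5.5]
opening: 0.0117
gripper_force: 25.0
```

Call:
arm_command([
  [[-0.01,0.05,0,0,0,0],[-0.01,0.05,0,0,0,0],[0,0,0,0,0,0]],
])

```text
t: 16.6
tool_pos: [0.4818, -0.2392, 0.1305]
orientation: [1.981, 2.438, 0.0]
force: [0.9, -3.5, 5.8]
opening: 0.0119
gripper_force: 25.0
```

Call:
arm_command([
  [[-0.01,0.05,0,0,0,0],[-0.01,0.05,0,0,0,0],[0,0,0,0,0,0]],
])

```text
t: 16.85
tool_pos: [0.4816, -0.2382, 0.1305]
orientation: [1.981, 2.438, -0.0]
force: [1.4, -3.8, 4.9]
opening: 0.012
gripper_force: 25.0
```

Call:
arm_command([
  [[-0.01,0.05,0,0,0,0],[-0.01,0.05,0,0,0,0],[0,0,0,0,0,0]],
])

```text
t: 17.1
tool_pos: [0.4814, -0.2372, 0.1305]
orientation: [1.981, 2.438, -0.0]
force: [0.1, -3.7, 5.3]
opening: 0.0121
gripper_force: 25.0
```

Call:
arm_command([
  [[-0.01,0.05,0,0,0,0],[-0.01,0.05,0,0,0,0],[0,0,0,0,0,0]],
])

```text
t: 17.35
tool_pos: [0.4812, -0.2362, 0.1305]
orientation: [-1.982, -2.438, -0.0]
force: [1.1, -3.9, 4.4]
opening: 0.0115
gripper_force: 25.0
```

Call:
arm_command([
  [[-0.01,0.05,0,0,0,0],[-0.01,0.05,0,0,0,0],[0,0,0,0,0,0]],
])

```text
t: 17.6
tool_pos: [0.481, -0.2352, 0.1305]
orientation: [-1.982, -2.438, 0.0]
force: [1.2, -4.3, 5.6]
opening: 0.0119
gripper_force: 25.0
```

Call:
arm_command([
  [[-0.01,0.05,0,0,0,0],[-0.01,0.05,0,0,0,0],[0,0,0,0,0,0]],
])

```text
t: 17.85
tool_pos: [0.4808, -0.2342, 0.1305]
orientation: [1.981, 2.438, -0.0]
force: [0.4, -3.5, 5.7]
opening: 0.0118
gripper_force: 25.0
```

Call:
arm_command([
  [[-0.01,0.05,0,0,0,0],[-0.01,0.05,0,0,0,0],[0,0,0,0,0,0]],
])

```text
t: 18.1
tool_pos: [0.4806, -0.2332, 0.1305]
orientation: [1.982, 2.438, 0.0]
force: [0.8, -3.7, 5.5]
opening: 0.0116
gripper_force: 25.0
```

Call:
arm_command([
  [[-0.01,0.05,0,0,0,0],[-0.01,0.05,0,0,0,0],[0,0,0,0,0,0]],
])

```text
t: 18.35
tool_pos: [0.4804, -0.2322, 0.1304]
orientation: [-1.982, -2.438, 0.0]
force: [1.1, -4.2, 5.4]
opening: 0.0121
gripper_force: 25.0
```

Call:
arm_command([
  [[-0.01,0.05,0,0,0,0],[-0.01,0.05,0,0,0,0],[0,0,0,0,0,0]],
])

```text
t: 18.6
tool_pos: [0.4802, -0.2312, 0.1305]
orientation: [1.981, 2.438, -0.0]
force: [0.3, -4.4, 5.4]
opening: 0.0118
gripper_force: 25.0
```

Call:
arm_command([
  [[-0.01,0.05,0,0,0,0],[-0.01,0.05,0,0,0,0],[0,0,0,0,0,0]],
])

```text
t: 18.85
tool_pos: [0.48, -0.2303, 0.1304]
orientation: [1.981, 2.438, -0.0]
force: [2.1, -4.4, 4.6]
opening: 0.0121
gripper_force: 25.0
```

Call:
arm_command([
  [[-0.01,0.05,0,0,0,0],[-0.01,0.05,0,0,0,0],[0,0,0,0,0,0]],
])

```text
t: 19.1
tool_pos: [0.4799, -0.2301, 0.1305]
orientation: [1.981, 2.436, -0.002]
force: [1.9, -8.6, 3.7]
opening: 0.0119
gripper_force: 25.0
```

Stop contact: the force along the rim rose by about 5 N. I'll hold there.

Call:
arm_command([
  [[0,0,0,0,0,0],[0,0,0,0,0,0],[0,0,0,0,0,0],[0,0,0,0,0,0]],
])

```text
t: 19.43
tool_pos: [0.48, -0.2301, 0.1306]
orientation: [1.981, 2.436, -0.001]
force: [1.6, -8.5, 3.6]
opening: 0.0118
gripper_force: 25.0
```

```bash
python3 -c "
from h import *
rep()"
```

```text
t 19.43 ex 0.4230 ey -0.3230 z 0.1306 yaw 11.77 zt [ 0.001 -0.002 -1.   ] f(ex,ey,z) [-0.12 -8.64  3.62] wt [-1.36 -0.34 -0.02]
```

Call:
arm_command([
  [[0,0.02,0,0,0,0],[0,0,0,0,0,0],[0,0,0,0,0,0],[0,0,0,0,0,0],[0,0,0,0,0,0],[0,0,0,0,0,0]],
])

```text
t: 19.93
tool_pos: [0.48, -0.2301, 0.1306]
orientation: [1.981, 2.436, -0.002]
force: [1.8, -8.8, 3.4]
opening: 0.0117
gripper_force: 25.0
```

Call:
arm_command([
  [[0.01,-0.05,0,0,0,0],[0.01,-0.05,0,0,0,0],[0,0,0.02,0,0,0],[0,0,0,0,0,0],[0,0,0,0,0,0]],
])

```text
t: 20.35
tool_pos: [0.48, -0.2302, 0.1305]
orientation: [1.982, 2.438, -0.0]
force: [2.1, -5.1, 2.9]
opening: 0.012
gripper_force: 25.0
```

Call:
arm_command([
  [[0,-0.05,0.02,0,0,0],[0,-0.03,0.02,0,0,0],[0,0,0,0,0,0],[0,0,0,0,0,0]],
])

```text
t: 20.68
tool_pos: [0.4798, -0.2304, 0.1305]
orientation: [-1.981, -2.437, -0.001]
force: [3.0, -1.6, -0.9]
opening: 0.012
gripper_force: 25.0
```

```bash
python3 -c "
from h import *
rep()"
```

```text
t 20.68 ex 0.4229 ey -0.3233 z 0.1305 yaw 11.79 zt [-0.001  0.001 -1.   ] f(ex,ey,z) [ 2.58 -2.16 -0.91] wt [-0.39 -0.7  -0.1 ]
```

Nearly relaxed. I'll open the gripper partly and then rise straight up.

Call:
arm_command([
  [[0,0,0,0,0,0],[0,0,0,0,0,0],[0,0,0,0,0,0],[0,0,0,0,0,0],[0,0,0,0,0,0],[0,0,0,0,0,0]],
], gripper=-0.1, squeeze=3)

```text
t: 21.18
tool_pos: [0.4798, -0.2308, 0.1309]
orientation: [-1.981, -2.438, 0.0]
force: [0.1, 0.6, -0.5]
opening: 0.0411
gripper_force: 0.0
```

Call:
arm_command([
  [[0,0,0.3,0,0,0],[0,0,0.7,0,0,0],[0,0,1,0,0,0],[0,0,1.5,0,0,0],[0,0,1.5,0,0,0],[0,0,1.5,0,0,0],[0,0,1.5,0,0,0],[0,0,1.5,0,0,0],[0,0,1,0,0,0],[0,0,0.5,0,0,0],[0,0,0,0,0,0],[0,0,0,0,0,0]],
])

```text
t: 22.18
tool_pos: [0.48, -0.2309, 0.2409]
orientation: [1.982, 2.438, 0.0]
force: [-0.2, 0.4, 0.0]
opening: 0.042
gripper_force: 0.0
```

```bash
python3 -c "
from h import *
rep(); sc=eyes.read_camera('scene'); t=eyes.read_camera('top')
cv2.imwrite('pics/end.png',np.hstack([cv2.resize(sc[130:240,300:410],(400,400),interpolation=2),cv2.resize(t[130:260,390:520],(400,400),interpolation=2)]))"
```

```text
t 22.18 ex 0.4229 ey -0.3238 z 0.2409 yaw 11.79 zt [ 0. -0. -1.] f(ex,ey,z) [-0.09  0.39  0.01] wt [-0.07 -0.1   0.01]
```

View pics/end.png

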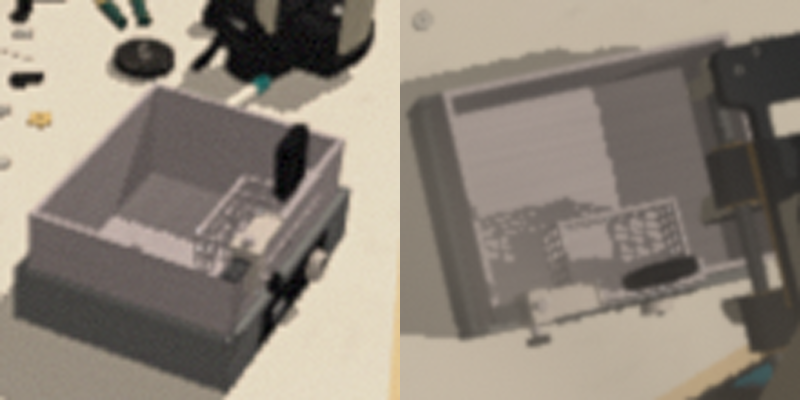

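Released, the basket hangs square in the bath with its hook under the clamp finger. The grip is near (290,160) in the left half and (660,275) in the right half. Handing it in.

```bash
python3 -c "
from plant import ticket
print(ticket.close_job())"
```

```text
the job is handed in; nothing more can be done
None
```

The job is handed in, with no verdict returned: the steel basket hangs released on the near rim under the clamp's finger, after being pressed down with about 10 N and against the stop bar with an estimated 5–6 N.

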